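# Hang the cutlery caddy back on its stud

## Robot

A 6-joint arm with a two-finger parallel gripper is mounted at the origin on the work surface. World frame = base frame: x ahead of the robot, y to its left, z up, the work surface at z = 0. Lengths are in m, angles in rad, forces in N, time in s.
With the tool pointing down it reaches from about 0.375 to 0.9 m from the base axis. Payload 3.1 kg.
Tool frame: the origin (TCP) lies at the centre of the arm's flange, where the gripper is bolted on; the fingertips stand robot.tip_extent ahead of it and the grasp point (between the pads) lies 164 mm ahead of it (robot.tip_extent is the distance from the TCP to the fingertips, in m); z points along the fingers, y is the line along which they close (so a half turn about z gives the same grasp; the last joint's range is limited). The gripper opens to 87 mm and grips with 3 to 60 N. Pads are 19 mm wide; open, the fingers measure 117 mm over their backs; the gripper's body (75 mm by 190 mm) begins 51 mm behind the grasp point.
Start: joints at [1.026, 0.527, 1.433, -0, 1.181, -0.178], TCP at [0.224, 0.583, 0.405] pointing down, gripper open.
Joint ranges: [-3.08, 3.08], [-0.75, 2.2], [0.22, 2.44], [-1.43, 4.57], [0, 2.65], [-2.85, 2.85]. Speed limits (rad/s): [2.79, 2.79, 3.14, 3.14, 3.14, 3.14].

## Interface

Orientations are given as a unit quaternion [x, y, z, w].
In Python, from rig import get_obs, camera, hand_in, cut_out, robot gives the robot as it stands.
- The arm moves only by the tool step_arm, never from a script. Its argument "rows" is a list of rows, each a list of 6 numbers: the shift along the world's x, y, z in m, then the turn, a rotation vector about the world's x, y, z in degrees. A call has 1 to 12 rows; each row shifts and turns the commanded pose from where the row before left it; what a row does not reach is not made up. A row lasts 1/8 s, in which the tool goes at most 62.5 mm and 10.7 degrees, less where a joint would pass 70% of its speed; a pose out of reach is approached as far as the arm can. A call is refused whole if a number of a shift passes 0.0625 or a number of a turn 10.7, either way. A call with a gripper value outside its range is refused whole. "jaw" is the finger opening in m, from 0 to 0.087, set as the call begins (left out, the last holds). The fingers move at their own pace and stop on an object; "squeeze" is the grip in N (left out, the last holds). Time passes only in rows, so rows that do not move let the fingers close. It gives the time, the measured TCP pose, the force, the opening and the grip force at its end, in the units of the state.
- get_obs(): the state, without advancing time (a new reading comes with each control period).
- camera(name): name is "side" or "top"; returns a dict with "pixels" (420x560x3 uint8, blue, green, red), "depth" (420x560 float32, m along the optical axis (not along the pixel's ray), 0 where there is no reading), "fov_y" (degrees; the focal length in pixels is half the picture's height over the tangent of half this angle, whatever the lens; pixels are square), "cx", "cy" (the principal point, pixels), "k1" (the pictures are not rectified: a ray, as slopes to the right and down, at radius r is drawn at 1 + k1 r^2 times it, then the intrinsics apply), "extrinsics" (4x4, takes a point from camera to world coordinates). Camera axes: x right, y up, looking along -z (the intrinsics and any distortion apply to the point x, -y, -z); pixel columns grow to the right and rows downward; lengths in m; the calibration is good to about 2 mm. A picture is of the moment at which its call begins.
- hand_in(): hands the job in; it is judged then, once.
Trained networks look in the newest picture that a camera, given by its name, has taken for a name from the list of things; names that differ only in an ending like _2 or _b are one class to them, and where a whole thing is asked for, a point or a joint stands for the part that bears it (a point fixed in the world has none). Each returns a list of dicts, best first, with "confidence" (0 to 1); they miss things now and then, are a little off and sometimes report something else, mostly with a low value. They report only what shows in the picture. A call takes as long as a camera call. They do not tell look-alikes from the thing itself.
- cut_out(label, camera): "region" (420x560 bool, what is visible of it) and "extent" ([centre column, centre row, width, height] in pixels, round what is visible of it).
The state is a dict: "time": time; "q": joint angles; "joint_velocities": joint speeds; "joint_torque": joint torques, N m; "position": TCP position; "tool_rot": TCP orientation; "ft_force": force on the tool from outside, world axes, zero at the start; "moment": the same for the moment, N m; "grip_width": finger opening in m; "grip_force": force on a finger pad.
Only numpy, scipy, OpenCV 4.12 (cv2) and the standard library are available. Lean on these libraries where they do the work, as an engineer would, in place of code of your own. Each camera call takes 0.05 s, during which the arm holds its last target. There are 200 camera calls.

## Task

Hang the grey cutlery caddy back on the end of the oak cutlery chest: press the round end of the keyhole in its back over the stud head until the back lies flat on the oak, then push the caddy straight down until it is fully home on the stud, and let go so that it hangs there upright. Feel for the stud gently, never forcing the caddy against the chest, and leave the cups, pepper mill, bowl and canister where they are.

Things in the scene. Friction and masses are not known exactly. Their poses are not given: they have to be found in the camera images.
- caddy: Cutlery caddy, grey sheet metal, open-topped upright box 64 mm wide (its x), 80 mm deep (y), 120 mm high, about 0.24 kg, loose on the worktop. Origin: centre of its underside; z up. The flat back, with the keyhole in a bright steel patch, is at y = +40 mm, the front at -40 mm. Grip it from above across its 64 mm width, fingers outside the plain side walls (3 mm thick, full height).
- hole (a point): Centre of the round end of the caddy's keyhole, on the outer face of its back: 78 mm above the underside, mid width; axes as the caddy's. Round end 20 mm across; a slot 11 mm wide runs straight up from it. The back is 4 mm thick; inside, lips beside the slot slope up to 6.3 mm, so the stud head rides over them with a firm rub.
- seat (a point): Point on the outer face of the caddy's back, 98 mm above the underside, 20 mm above the hole's centre: where the stud's axis lies when the stud stands in the closed upper end of the slot, so that the caddy is fully home. Axes as the caddy's.
- chest: Oak cutlery chest with two white drawers, fixed: 280 mm deep (its x), 340 mm wide (its y), 215 mm high. Origin: centre of its underside; drawers face its +x. Its plain upright end at y = -170 mm carries the stud; outward from that end is the chest's -y. The caddy hangs there with its y axis along the chest's y (same yaw).
- slot_end (a point): Near end (towards the chest's -x) of the dark level slot, 50 mm long, in the brass track let in flush in the chest's end face; 165 mm above the worktop; axes as the chest's. The stud stands out of the slot along the chest's -y at this height, clamped anywhere with its axis 8 to 42 mm from this point along the chest's +x: not measured, see it or feel for it. It does not slide when pushed.
- stud (a joint): Give of the stud's head outward against its spring, 0 to 3 mm; 0 at rest. Head 17 mm across, 3.5 mm thick, top 8.5 mm out from the face, 5 mm of room under it; shank 8 mm across. Off the hole, the caddy's back stops on the head 8.5 mm short of the oak. The spring (3 to 4 N) makes the slide rub: push down some 5 to 10 N for 20 mm; weight alone does not bring it home.
- cup_a: White cup, 76 mm across, 75 mm high; bystander. Origin: centre of its underside.
- cup_b: White cup like the other, 76 mm across, 75 mm high; bystander. Origin: centre of its underside.
- pepper_mill: Dark wooden pepper mill, 56 mm across, 180 mm high; bystander. Origin: centre of its underside.
- bowl: Wooden bowl, 130 mm across, 60 mm high; bystander. Origin: centre of its underside.
- canister: White lidded canister, 104 mm across, 152 mm high; bystander. Origin: centre of its underside.
There are look-alikes about, which are no part of the job. There is more than one size of the caddy; the job needs the smaller.

How it is judged:
On the way:
1. the caddy is pressed over the stud: its back lies flat on the chest's end with the stud head through the round end of the keyhole, at least 12 mm above its home height (y of seat in the frame of slot_end above -0.002 m and x of seat in the frame of slot_end between 0.004 and 0.046 m and z of seat in the frame of slot_end between 0.012 and 0.026 m), for 0.1 s.
At the end, for the whole second after the job is handed in: The caddy hangs released and at rest on the stud: its back flat on the chest's end (within 2 mm), the seat point within 3 mm of the slot's height and 4 to 46 mm along the track from the slot's near end, upright within 0.06 rad, touched by nothing of the robot (y of seat in the frame of slot_end above -0.002 m and x of seat in the frame of slot_end between 0.004 and 0.046 m and z of seat in the frame of slot_end between -0.003 and 0.003 m and angle between caddy's own z axis and vertical below 0.06 rad and linear speed of caddy below 0.02 m/s).
It fails at once if the caddy is forced against the chest or its stud: more than 30 N between them, all contacts added up (home and let go they read 10 to 18 N, from the spring) (contact force between caddy and chest above 30 N).
It fails at once if a bystander (cup, pepper mill, bowl, canister) is moved by more than 20 mm (distance of any of cup_a, cup_b, pepper_mill, bowl, canister from where it was at the start of the episode above 0.02 m).
It also fails if it takes over 72 s, if anything falls off the work surface, if the arm or the gripper's body presses on something with over 40 N, if the wrist force passes 120 N, or if a joint passes its speed limit or range.

## Working session

There is one attempt and no reset: what is moved stays moved. The work goes in short steps, Python scripts to look and compute and a tool call to move; the robot and the scene stay as the last step left them, time stands still between calls to the robot, and variables do not carry over. Pictures are saved under pics/ and viewed, at most 10 in all, crops included, and the job is handed in when it is done.

Besides the shell and the picture viewer there is one more tool, called after "Emit:" by a JSON object that holds its "api" and its "payload". step_arm: Moves the arm, as the interface text tells. Its arguments: {"type":"object","properties":{"rows":{"type":"array"},"jaw":{"type":"number"},"squeeze":{"type":"number"}},"required":["rows"]}

```bash
mkdir -p pics
cat > h.py <<'E'
import numpy as np, cv2
from rig import get_obs, camera, hand_in, cut_out, robot
def f_of(c): return 210/np.tan(np.radians(c["fov_y"])/2)
def unproj(c,u,v,d):
    f=f_of(c); K=np.array([[f,0,c["cx"]],[0,f,c["cy"]],[0,0,1]])
    p=np.stack([np.ravel(u),np.ravel(v)],1).astype(float)[:,None]
    n=cv2.undistortPoints(p,K,np.array([c["k1"],0,0,0,0.]))[:,0]
    d=np.ravel(d); P=np.stack([n[:,0]*d,-n[:,1]*d,-d,np.ones(len(d))],1)
    return (P@np.array(c["extrinsics"]).T)[:,:3]
def proj(c,P):
    f=f_of(c);P=np.atleast_2d(P);q=(np.c_[P,np.ones(len(P))]@np.linalg.inv(c["extrinsics"]).T)[:,:3]
    n=np.stack([q[:,0]/-q[:,2],-q[:,1]/-q[:,2]],1); r=(n**2).sum(1,keepdims=True); n=n*(1+c["k1"]*r)
    return n*f+[c["cx"],c["cy"]]
def cloud(c,mask):
    v,u=np.nonzero(mask&(c["depth"]>0)); return unproj(c,u,v,c["depth"][v,u])
E
cat > a.py <<'E'
from h import *
print(robot.tip_extent, get_obs())
for n in ("side","top"):
    c=camera(n); cv2.imwrite(f"pics/{n}0.png",c["pixels"]); print(n,c["fov_y"],c["k1"],np.round(c["extrinsics"],3).tolist())
    for l in ("caddy","hole","chest","stud","cup_a","pepper_mill","bowl","canister"):
        for r in cut_out(l,n)[:4]:
            P=cloud(c,r["region"]); 
            print(l,round(r["confidence"],2),np.round(r["extent"]).astype(int).tolist(),len(P), np.round(np.percentile(P,[2,50,98],axis=0),3).tolist() if len(P) else "")
E
python3 a.py
```

```text
0.1822 {'time': 0.0, 'q': array([ 1.02551710e+00,  5.28452986e-01,  1.43392389e+00, -5.85308284e-06,
        1.18139942e+00, -1.78528578e-01]), 'joint_velocities': array([ 0.0004163 , -0.00055039,  0.00142651, -0.00012666,  0.00170664,
       -0.00069912]), 'joint_torque': array([-1.43246965e-03, -4.40045679e+01, -1.76592493e+01,  6.33044075e-02,
        5.83174895e-02, -1.68568477e-04]), 'position': array([0.22391798, 0.58313177, 0.40377244]), 'tool_rot': array([ 1.82348135e-01,  9.83233424e-01, -1.02205110e-03, -3.84032441e-04]), 'ft_force': array([-0.88362386, -0.48899664, -0.54484837]), 'moment': array([-0.02819137, -0.02003477,  0.01754447]), 'grip_force': 0.0, 'grip_width': 0.08691045694683867}
side 55.53516506127913 -0.11168026893777212 [[-0.579, 0.657, -0.483, 0.102], [-0.815, -0.478, 0.327, 0.249], [-0.016, 0.583, 0.812, 0.853], [0.0, 0.0, 0.0, 1.0]]
caddy 0.93 [311, 218, 46, 59] 1864 [[0.489, -0.167, 0.0], [0.519, -0.122, 0.072], [0.557, -0.083, 0.12]]
caddy 0.63 [375, 252, 80, 92] 4485 [[0.287, -0.219, 0.006], [0.351, -0.137, 0.112], [0.413, -0.104, 0.174]]
hole 0.58 [310,
[... 1693 characters left out ...]
.001], [0.538, -0.129, 0.046], [0.56, -0.087, 0.123]]
stud 0.22 [141, 198, 163, 143] 16334 [[0.395, 0.106, 0.032], [0.548, 0.284, 0.215], [0.729, 0.462, 0.22]]
cup_a 0.82 [257, 158, 24, 31] 580 [[0.67, -0.05, -0.001], [0.718, -0.016, 0.034], [0.752, 0.016, 0.08]]
cup_a 0.74 [252, 259, 25, 28] 556 [[0.374, -0.036, -0.001], [0.414, -0.001, 0.011], [0.442, 0.029, 0.079]]
pepper_mill 0.97 [369, 263, 26, 24] 463 [[0.373, -0.345, 0.002], [0.392, -0.318, 0.153], [0.42, -0.303, 0.182]]
bowl 0.85 [383, 171, 40, 45] 1438 [[0.612, -0.452, 0.003], [0.678, -0.401, 0.026], [0.726, -0.337, 0.064]]
canister 0.62 [416, 222, 48, 40] 1464 [[0.459, -0.519, 0.009], [0.499, -0.464, 0.131], [0.552, -0.426, 0.152]]
```

Run:
```python
import cv2,numpy as np
a=cv2.imread("pics/side0.png");b=cv2.imread("pics/top0.png")
cv2.imwrite("pics/s1.png",cv2.resize(a,(800,600)))
p=cv2.resize(a[170:310,60:420],None,fx=2.2,fy=2.2,interpolation=2)
q=cv2.resize(a[180:260,280:360],(300,300),interpolation=2)
r=cv2.resize(b[130:310,60:340],(460,296),interpolation=2)
z=np.zeros((608,792,3),np.uint8);z[:308,:792]=p[:308,:792];z[308:608,:300]=q;z[308:604,310:770]=r
cv2.imwrite("pics/s2.png",z[:600])
```

```text
(no output)
```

View pics/s1.png

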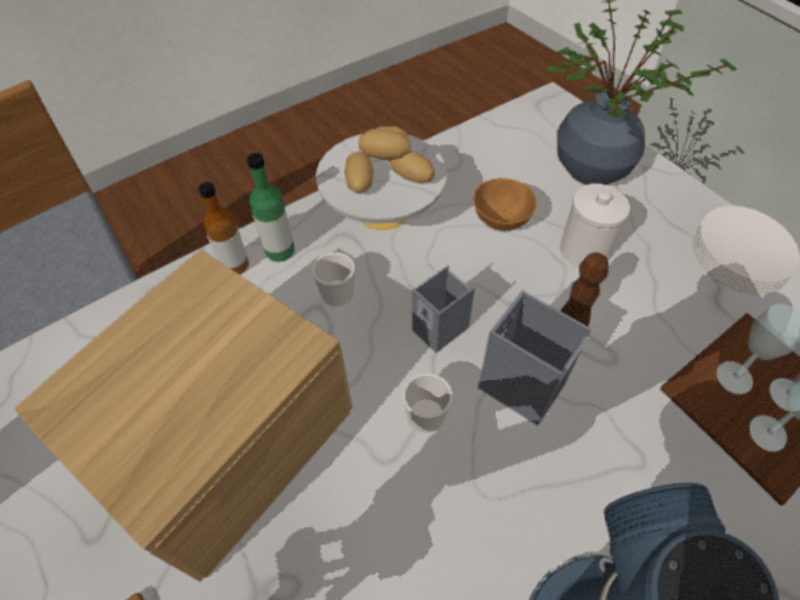

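View pics/s2.png

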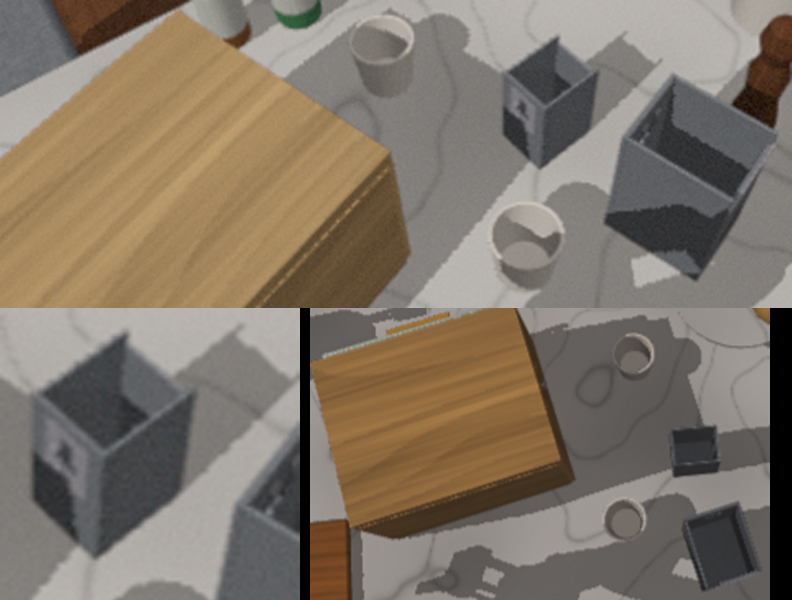

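```bash
cat > b.py <<'E'
from h import *
from scipy.optimize import least_squares
def rect(P,L,W,name):
    for (l,w) in ((L,W),):
        r=cv2.minAreaRect(P[:,:2].astype(np.float32)*1000); print(name,"minrect",np.round(r[0],1),np.round(r[1],1),round(r[2],2),len(P), "z med",np.median(P[:,2]).round(4))
        print(np.round(cv2.boxPoints(r)).tolist())
for n in ("side","top"):
    cs=[camera(n) for _ in range(4)]; c=cs[0]; c["depth"]=np.median([k["depth"] for k in cs],0)
    np.save(f"{n}_rgb.npy",np.mean([k["pixels"] for k in cs],0).astype(np.uint8))
    for l,z in (("chest",.215),("caddy",.12)):
        R=cut_out(l,n); R=[r for r in R if l=="chest" or abs(cloud(c,r["region"])[:,2].max()-.12)<.02]
        if not R: print("none",l); continue
        m=cv2.dilate(R[0]["region"].astype(np.uint8),np.ones((5,5)))>0
        P=cloud(c,m); P=P[abs(P[:,2]-z)<.008]
        rect(P,0,0,n+" "+l)
c=np.load("top_rgb.npy")
cv2.imwrite("pics/t1.png",cv2.resize(c[135:245,170:240],(380,597),interpolation=cv2.INTER_CUBIC))
E
python3 b.py
```

```text
side chest minrect [563.2 293. ] [282.2 340.7] 17.8 23544 z med 0.2138
[[377.0, 412.0], [481.0, 88.0], [750.0, 174.0], [645.0, 498.0]]
none caddy
top chest minrect [566.8 291.5] [280.6 339.8] 17.84 13627 z med 0.2153
[[381.0, 410.0], [485.0, 87.0], [752.0, 173.0], [648.0, 496.0]]
top caddy minrect [ 527.8 -125.5] [64.7 80. ] 4.69 126 z med 0.1203
[[492.0, -88.0], [499.0, -168.0], [563.0, -163.0], [557.0, -83.0]]
```

View pics/t1.png

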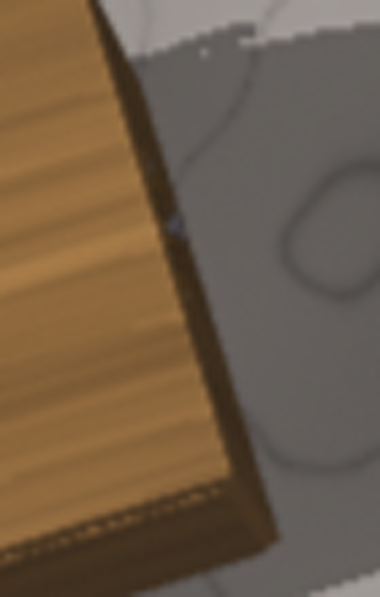

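```bash
cat > c.py <<'E'
from h import *
im=np.load("top_rgb.npy").astype(float); c=camera("top")
w=im[168:187,194:212]; b=w[...,0]-w[...,2]  # blueness: wood negative
np.set_printoptions(linewidth=200)
print(b.astype(int)); print(w.mean(2).astype(int))
th=np.radians(17.82); X=np.array([np.cos(th),np.sin(th),0]);Y=np.array([-np.sin(th),np.cos(th),0])
for C in ([.5668,.2915,0],[.565,.2922,0]):
    C=np.array(C)
    for x in (-.05,0,.05):
        for z,o in ((.165,0),(.165,.0085),(.1735,.0085),(.215,0)):
            P=C+X*x-Y*(.17+o)+[0,0,z]; print(x,z,o,P.round(4),proj(c,P).round(1))
E
python3 c.py
```

```text
[[-87 -86 -57 -43 -38 -35 -30 -17  -9  -8  -8  -9  -9  -8  -9  -8  -8  -9]
 [-85 -85 -69 -44 -39 -35 -33 -24 -11  -7  -8  -8  -9  -9  -8  -8  -8  -7]
 [-83 -83 -76 -46 -31 -30 -32 -28 -11  -8  -8  -8  -8  -7  -8  -8  -8  -6]
 [-80 -79 -79 -52 -37 -27 -31 -30 -17 -10  -8  -7  -7  -7  -8  -7  -7  -8]
 [-78 -80 -81 -62 -41 -32 -32 -32 -22  -9  -7  -8  -8  -8  -8  -9  -8  -9]
 [-82 -83 -83 -76 -45 -30 -31 -28 -19 -10  -7  -7  -8  -8  -8  -9  -9  -8]
 [-83 -84 -84 -84 -55 -36 -29 -20  -8  -9  -9  -9  -8  -8  -8  -8  -8  -8]
 [-84 -84 -85 -86 -65 -45 -26  -8   0  -6  -9  -8  -8  -9  -9  -8  -8  -8]
 [-85 -87 -88 -90 -82 -51 -32  -5   0  -2  -8  -9  -9 -10  -9 -10  -9  -9]
 [-91 -92 -91 -92 -92 -58 -32  -6  -4  -3 -11 -10  -9  -9 -10  -9  -9  -9]
 [-93 -92 -92 -91 -91 -64 -44 -20 -18  -6 -12 -10  -9  -9  -9 -10  -9  -9]
 [-92 -91 -90 -90 -90 -73 -48 -39 -32 -22 -21 -11  -9  -9  -8  -8  -8  -9]
 [-90 -89 -88 -88 -87 -80 -48 -31 -30 -30 -27 -11  -9  -8  -8  -8  -8  -8]
 [-87 -87 -85 -81 -81 -80 -53 -36 -26 -29 -30 -18 -10  -9  -8  -9  -9  -9]
 [-80 -80 -79 -78 -79 -80 -62 -41 -34 -31 -31 -24 
[... 2346 characters left out ...]
]]
0.05 0.215 0 [0.6664 0.145  0.215 ] [[192.4 155. ]]
-0.05 0.165 0 [0.5694 0.1151 0.165 ] [[205.3 194.9]]
-0.05 0.165 0.0085 [0.572 0.107 0.165] [[208.3 193.9]]
-0.05 0.1735 0.0085 [0.572  0.107  0.1735] [[207.9 193.2]]
-0.05 0.215 0 [0.5694 0.1151 0.215 ] [[202.6 190.4]]
0 0.165 0 [0.617  0.1304 0.165 ] [[200.2 177.9]]
0 0.165 0.0085 [0.6196 0.1223 0.165 ] [[203.2 177. ]]
0 0.1735 0.0085 [0.6196 0.1223 0.1735] [[202.7 176.2]]
0 0.215 0 [0.617  0.1304 0.215 ] [[197.3 172.9]]
0.05 0.165 0 [0.6646 0.1457 0.165 ] [[195.1 161.3]]
0.05 0.165 0.0085 [0.6672 0.1376 0.165 ] [[198.1 160.4]]
0.05 0.1735 0.0085 [0.6672 0.1376 0.1735] [[197.6 159.4]]
0.05 0.215 0 [0.6646 0.1457 0.215 ] [[192.1 155.6]]
```

Emit:
{"api": "step_arm", "payload": {"rows": [[0, 0, 0.03, 0, 0, 0], [0.02, -0.047, 0.03, 0, 0, -4.3], [0.02, -0.047, 0, 0, 0, -4.3], [0.02, -0.047, 0, 0, 0, -4.3], [0.02, -0.047, 0, 0, 0, -4.3], [0.02, -0.047, 0, 0, 0, -4.3], [0.02, -0.047, 0, 0, 0, -4.3], [0.02, -0.047, 0, 0, 0, -4.3], [0.02, -0.047, 0, 0, 0, -4.3], [0.02, -0.047, 0, 0, 0, -4.3], [0.02, -0.047, 0, 0, 0, -4.3], [0.02, -0.047, 0, 0, 0, -4.3]], "jaw": 0.087, "squeeze": 40}}

```text
time: 3.05
position: [0.4445, 0.0648, 0.4651]
tool_rot: [0.563, 0.827, 0.0, 0.0]
ft_force: [0.1, 0.1, 1.1]
grip_width: 0.0867
grip_force: 0.0
```

Emit:
{"api": "step_arm", "payload": {"rows": [[0.021, -0.0478, 0, 0, 0, -4.2], [0.021, -0.0478, 0, 0, 0, -4.2], [0.021, -0.0478, 0, 0, 0, -4.2], [0.021, -0.0478, 0, 0, 0, -4.2], [0, 0, -0.05, 0, 0, 0], [0, 0, -0.05, 0, 0, 0], [0, 0, -0.03, 0, 0, 0], [0, 0, 0, 0, 0, 0], [0, 0, 0, 0, 0, 0]]}}

```text
time: 4.18
position: [0.5287, -0.125, 0.3359]
tool_rot: [0.676, 0.737, 0.0, 0.001]
ft_force: [-0.5, 0.2, -0.1]
grip_width: 0.0869
grip_force: 0.0
```

```bash
cat > d.py <<'E'
from h import *
o=get_obs(); a=o["tool_rot"]; print(o["time"],o["position"].round(4),"yaw",np.degrees(2*np.arctan2(a[1],a[0]))-90,a.round(4),o["ft_force"].round(2),o["grip_width"],o["q"].round(2))
c=camera("side"); cv2.imwrite("pics/s3.png",cv2.resize(c["pixels"][120:320,200:460],(780,600),interpolation=2))
for r in cut_out("caddy","side"):
    P=cloud(c,r["region"]); print(r["confidence"],P[:,2].max()); P=P[abs(P[:,2]-.12)<.006]
    if len(P)>20: print(cv2.minAreaRect(P[:,:2].astype(np.float32)*1000))
E
python3 d.py
```

```text
4.175 [ 0.5287 -0.125   0.3359] yaw 4.889501295773201 [6.763e-01 7.366e-01 4.000e-04 1.100e-03] [-0.53  0.24 -0.05] 0.08694216493418311 [-0.44  0.51  1.71  0.    0.92 -0.52]
0.72 0.1764052178076534
((331.9705810546875, -168.28515625), (74.54473114013672, 92.42498779296875), 17.167097091674805)
```

View pics/s3.png

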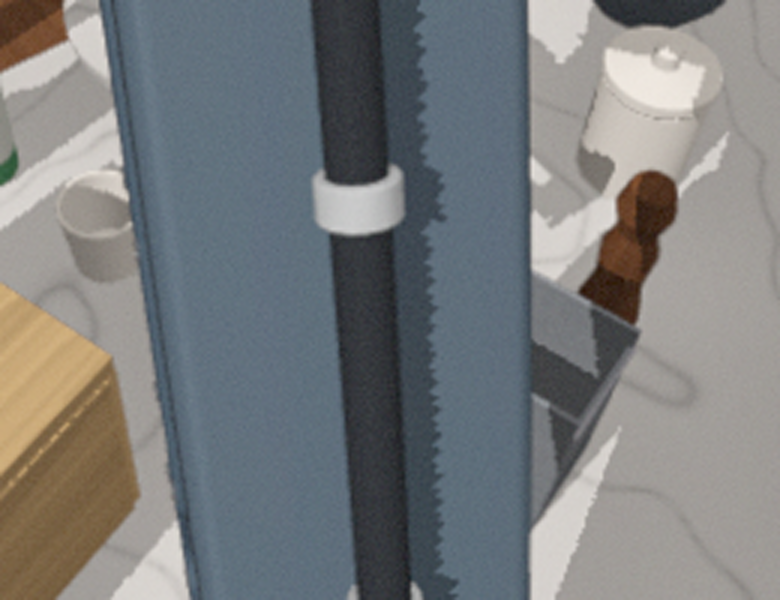

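The side view is blocked by the arm (blue link over the caddy); the chest, cup and pepper mill are undisturbed. The measurement matches the tool pose, so I descend and grip.

Emit:
{"api": "step_arm", "payload": {"rows": [[0, 0, -0.025, 0, 0, 0], [0, 0, -0.025, 0, 0, 0], [0, 0, -0.018, 0, 0, 0], [0, 0, 0, 0, 0, 0], [0, 0, 0, 0, 0, 0]]}}

```text
time: 4.9
position: [0.5287, -0.125, 0.2681]
tool_rot: [0.676, 0.737, 0.0, 0.001]
ft_force: [-0.8, 0.2, -0.3]
grip_width: 0.0871
grip_force: 0.0
```

Emit:
{"api": "step_arm", "payload": {"rows": [[0, 0, 0, 0, 0, 0], [0, 0, 0, 0, 0, 0], [0, 0, 0, 0, 0, 0], [0, 0, 0, 0, 0, 0], [0, 0, 0, 0, 0, 0], [0, 0, 0, 0, 0, 0]], "jaw": 0.05, "squeeze": 40}}

```text
time: 5.65
position: [0.5277, -0.1247, 0.267]
tool_rot: [0.676, 0.737, -0.0, -0.001]
ft_force: [-2.5, -0.6, 5.8]
grip_width: 0.0635
grip_force: 39.8
```

Emit:
{"api": "step_arm", "payload": {"rows": [[0, 0, 0.02, 0, 0, 0], [0, 0, 0.04, 0, 0, 0], [0, 0, 0.04, 0, 0, 0], [0, 0, 0.03, 0, 0, 0], [0.0193, 0.0298, 0, 0, 0, 2.2], [0.0193, 0.0298, 0, 0, 0, 2.2], [0.0193, 0.0298, 0, 0, 0, 2.2], [0.0193, 0.0298, 0, 0, 0, 2.2], [0.0193, 0.0298, 0, 0, 0, 2.2], [0.0193, 0.0298, 0, 0, 0, 2.0], [0, 0, 0, 0, 0, 0], [0, 0, 0, 0, 0, 0]]}}

```text
time: 7.15
position: [0.6436, 0.054, 0.3955]
tool_rot: [0.589, 0.808, -0.001, -0.001]
ft_force: [-0.3, -0.3, -3.6]
grip_width: 0.0637
grip_force: 39.7
```

```bash
cat > e.py <<'E'
import sys
from h import *
o=get_obs(); a=o["tool_rot"]; print(o["time"],o["position"].round(4),"yaw",np.degrees(2*np.arctan2(a[1],a[0]))-90,a.round(4),o["ft_force"].round(2),o["moment"].round(2),o["grip_width"])
cs=[camera("top") for _ in range(3)]; c=cs[0]; c["pixels"]=np.mean([k["pixels"] for k in cs],0).astype(np.uint8); c["depth"]=np.median([k["depth"] for k in cs],0)
th=np.radians(17.82); R=np.array([[np.cos(th),-np.sin(th)],[np.sin(th),np.cos(th)]])
S=np.array([.619,.130]); p=R.T@(o["position"][:2]-S); print("tcp in stud frame x,y",p.round(4))
for r in cut_out("caddy","top"):
    P=cloud(c,cv2.dilate(r["region"].astype(np.uint8),np.ones((3,3)))>0); zt=o["position"][2]-.267+.12; Q=P[abs(P[:,2]-zt)<.006]
    print(r["confidence"],np.round(r["extent"]),len(Q))
    if len(Q)>20:
        q=(Q[:,:2]-S)@R; print("caddy rim in stud frame",np.percentile(q,[1,50,99],axis=0).round(4).tolist(), cv2.minAreaRect(Q[:,:2].astype(np.float32)*1000))
cv2.imwrite("pics/%s.png"%sys.argv[1],cv2.resize(c["pixels"][130:240,170:300],(780,600*110*6//600),interpolation=cv2.INTER_CUBIC)[:600])
E
python3 e.py t4
```

```text
7.15 [0.6436 0.054  0.3955] yaw 17.897423930899947 [ 5.885e-01  8.085e-01 -7.000e-04 -8.000e-04] [-0.32 -0.26 -3.59] [-0.08  0.04 -0.  ] 0.0636716480334731
tcp in stud frame x,y [ 0.0001 -0.0799]
0.64 [311. 275.  47.  55.] 0
```

View pics/t4.png

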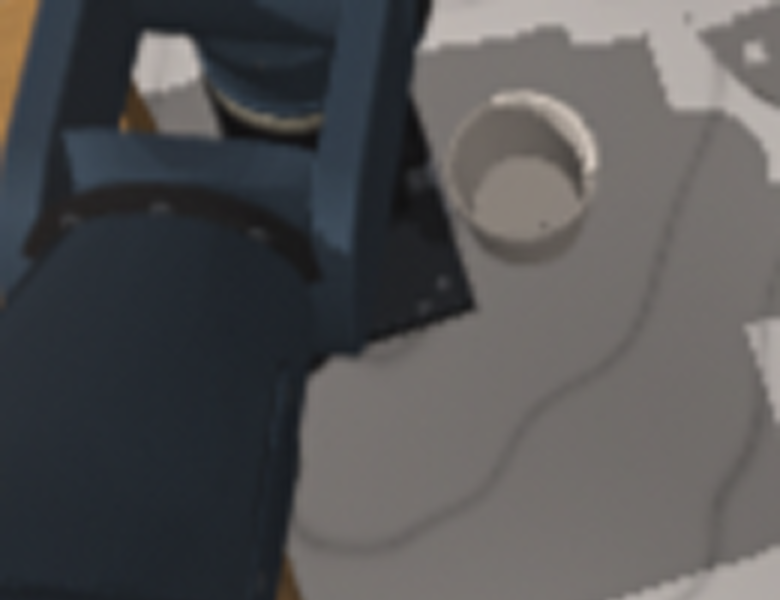

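Emit:
{"api": "step_arm", "payload": {"rows": [[0, 0, -0.02, 0, 0, 0], [0, 0, -0.0215, 0, 0, 0], [-0.003, 0.0095, 0, 0, 0, 0], [-0.003, 0.0095, 0, 0, 0, 0], [-0.0024, 0.0075, 0, 0, 0, 0], [0, 0, 0, 0, 0, 0], [0, 0, 0, 0, 0, 0]]}}

```text
time: 8.22
position: [0.6356, 0.0807, 0.3558]
tool_rot: [0.588, 0.809, 0.0, 0.001]
ft_force: [-0.0, -0.3, -2.6]
grip_width: 0.0638
grip_force: 39.7
```

Emit:
{"api": "step_arm", "payload": {"rows": [[-0.0003, 0.00095, 0, 0, 0, 0], [0, 0, 0, 0, 0, 0], [-0.0003, 0.00095, 0, 0, 0, 0], [0, 0, 0, 0, 0, 0]]}}

```text
time: 8.72
position: [0.6349, 0.0824, 0.3552]
tool_rot: [0.589, 0.808, -0.0, -0.0]
ft_force: [0.5, 0.4, -3.0]
grip_width: 0.0638
grip_force: 39.7
```

Emit:
{"api": "step_arm", "payload": {"rows": [[-0.0003, 0.00095, -0.0005, 0, 0, 0], [0, 0, 0, 0, 0, 0], [-0.0003, 0.00095, 0, 0, 0, 0], [0, 0, 0, 0, 0, 0]]}}

```text
time: 9.22
position: [0.6343, 0.0844, 0.3547]
tool_rot: [0.589, 0.808, 0.0, -0.0]
ft_force: [0.5, 0.4, -3.5]
grip_width: 0.0641
grip_force: 39.7
```

Emit:
{"api": "step_arm", "payload": {"rows": [[-0.0003, 0.00095, 0, 0, 0, 0], [0, 0, 0, 0, 0, 0], [-0.0003, 0.00095, 0, 0, 0, 0], [0, 0, 0, 0, 0, 0]]}}

```text
time: 9.72
position: [0.6337, 0.0863, 0.3548]
tool_rot: [0.589, 0.808, -0.0, -0.0]
ft_force: [0.8, 0.8, -2.8]
grip_width: 0.0638
grip_force: 39.7
```

Emit:
{"api": "step_arm", "payload": {"rows": [[-0.0003, 0.00095, 0, 0, 0, 0], [0, 0, 0, 0, 0, 0], [-0.0003, 0.00095, 0, 0, 0, 0], [0, 0, 0, 0, 0, 0]]}}

```text
time: 10.22
position: [0.6331, 0.0882, 0.3547]
tool_rot: [0.589, 0.808, -0.0, -0.0]
ft_force: [0.4, 0.7, -3.1]
grip_width: 0.0644
grip_force: 39.7
```

Emit:
{"api": "step_arm", "payload": {"rows": [[-0.0003, 0.00095, 0, 0, 0, 0], [0, 0, 0, 0, 0, 0]]}}

```text
time: 10.48
position: [0.6328, 0.0891, 0.3548]
tool_rot: [0.589, 0.808, 0.0, -0.0]
ft_force: [0.1, 0.5, -3.4]
grip_width: 0.064
grip_force: 39.7
```

Emit:
{"api": "step_arm", "payload": {"rows": [[-0.0003, 0.00095, 0, 0, 0, 0], [0, 0, 0, 0, 0, 0]]}}

```text
time: 10.72
position: [0.6325, 0.0901, 0.3547]
tool_rot: [0.589, 0.808, -0.0, -0.0]
ft_force: [-0.6, 0.1, -2.7]
grip_width: 0.0639
grip_force: 39.7
```

Emit:
{"api": "step_arm", "payload": {"rows": [[-0.0003, 0.00095, 0, 0, 0, 0], [0, 0, 0, 0, 0, 0]]}}

```text
time: 10.98
position: [0.6322, 0.091, 0.3547]
tool_rot: [0.589, 0.808, 0.0, -0.0]
ft_force: [0.8, -0.2, -3.1]
grip_width: 0.0638
grip_force: 39.7
```

Emit:
{"api": "step_arm", "payload": {"rows": [[-0.0003, 0.00095, 0, 0, 0, 0], [0, 0, 0, 0, 0, 0]]}}

```text
time: 11.22
position: [0.6319, 0.092, 0.3548]
tool_rot: [0.589, 0.808, -0.0, -0.0]
ft_force: [0.7, -0.5, -3.2]
grip_width: 0.0638
grip_force: 39.7
```

Emit:
{"api": "step_arm", "payload": {"rows": [[-0.0003, 0.00095, 0, 0, 0, 0], [0, 0, 0, 0, 0, 0]]}}

```text
time: 11.48
position: [0.6316, 0.0929, 0.3548]
tool_rot: [0.589, 0.808, -0.0, -0.0]
ft_force: [-0.0, 0.1, -3.4]
grip_width: 0.064
grip_force: 39.7
```

Emit:
{"api": "step_arm", "payload": {"rows": [[-0.0003, 0.00095, 0, 0, 0, 0], [0, 0, 0, 0, 0, 0]]}}

```text
time: 11.72
position: [0.6314, 0.0936, 0.3548]
tool_rot: [0.589, 0.808, -0.0, 0.0]
ft_force: [1.2, -1.4, -2.3]
grip_width: 0.064
grip_force: 39.7
```

Emit:
{"api": "step_arm", "payload": {"rows": [[-0.0003, 0.00095, 0, 0, 0, 0], [0, 0, 0, 0, 0, 0], [0, 0, 0, 0, 0, 0]]}}

```text
time: 12.1
position: [0.6313, 0.0939, 0.3548]
tool_rot: [0.589, 0.808, -0.001, 0.001]
ft_force: [0.6, -4.5, -3.8]
grip_width: 0.0639
grip_force: 39.7
```

Emit:
{"api": "step_arm", "payload": {"rows": [[0.0019, 0.0006, 0, 0, 0, 0], [0, 0, 0, 0, 0, 0], [0.001, 0.0003, 0, 0, 0, 0], [0, 0, 0, 0, 0, 0]]}}

```text
time: 12.6
position: [0.6338, 0.0947, 0.3546]
tool_rot: [0.589, 0.808, -0.001, 0.0]
ft_force: [-0.7, -5.6, -2.8]
grip_width: 0.0643
grip_force: 39.7
```

Emit:
{"api": "step_arm", "payload": {"rows": [[-0.0029, -0.0009, 0, 0, 0, 0], [0, 0, 0, 0, 0, 0], [-0.0029, -0.0009, 0, 0, 0, 0], [0, 0, 0, 0, 0, 0]]}}

```text
time: 13.1
position: [0.629, 0.0932, 0.3554]
tool_rot: [0.589, 0.808, 0.001, 0.002]
ft_force: [2.9, -3.8, -3.7]
grip_width: 0.0638
grip_force: 39.7
```

Emit:
{"api": "step_arm", "payload": {"rows": [[-0.0019, -0.0006, 0, 0, 0, 0], [0, 0, 0, 0, 0, 0], [0, 0, 0, 0, 0, 0]]}}

```text
time: 13.48
position: [0.6273, 0.0927, 0.3555]
tool_rot: [0.589, 0.808, 0.001, 0.002]
ft_force: [2.7, -5.4, -3.9]
grip_width: 0.0641
grip_force: 39.7
```

```bash
cat > g.py <<'E'
from h import *
o=get_obs(); th=np.radians(17.82); R=np.array([[np.cos(th),-np.sin(th)],[np.sin(th),np.cos(th)]])
a=o["tool_rot"]
print(o["time"],"pos",(R.T@(o["position"][:2]-[.619,.13])).round(4),o["position"][2].round(4),"F",(R.T@o["ft_force"][:2]).round(2),o["ft_force"][2].round(2),"M",(R.T@o["moment"][:2]).round(2),o["moment"][2].round(2),"yaw",(np.degrees(2*np.arctan2(a[1],a[0]))-90).round(2),o["grip_width"].round(4))
E
python3 g.py
```

```text
Traceback (most recent call last):
  File "g.py", line 4, in <module>
    print(o["time"],"pos",(R.T@(o["position"][:2]-[.619,.13])).round(4),o["position"][2].round(4),"F",(R.T@o["ft_force"][:2]).round(2),o["ft_force"][2].round(2),"M",(R.T@o["moment"][:2]).round(2),o["moment"][2].round(2),"yaw",(np.degrees(2*np.arctan2(a[1],a[0]))-90).round(2),o["grip_width"].round(4))
                                                                                                                                                                                                                                                                                    ^^^^^^^^^^^^^^^^^^^^^
AttributeError: 'float' object has no attribute 'round'
```

```bash
sed -i 's/,o\["grip_width"\].round(4))/,o["grip_width"])/' g.py; python3 g.py
```

```text
13.475 pos [-0.0035 -0.038 ] 0.3555 F [ 0.97 -5.95] -3.87 M [-0.88 -0.21] -0.21 yaw 17.84 0.06414096370010688
```

```bash
cat > g2.py <<'E'
from h import *
th=np.radians(17.82); R=np.array([[np.cos(th),-np.sin(th),0],[np.sin(th),np.cos(th),0],[0,0,1]])
L=[]
for i in range(6):
    camera("side"); o=get_obs(); L.append(np.r_[R.T@(o["position"]-[.619,.13,0]),R.T@o["ft_force"],R.T@o["moment"]])
q=o["tool_rot"]; x,y,z,w=q; ax=np.array([2*(x*z+w*y),2*(y*z-w*x),1-2*(x*x+y*y)])
print(o["time"]); print(np.mean(L,0).round(4)); print("std",np.std(L,0).round(2)); print("tool z in chest frame",(R.T@ax).round(4), "yaw", np.degrees(2*np.arctan2(y,x))-90)
E
python3 g2.py
```

```text
13.775
[-3.5000e-03 -3.8100e-02  3.5560e-01  1.5678e+00 -5.2298e+00 -3.0616e+00
 -8.3650e-01 -2.0220e-01 -2.2820e-01]
std [0.   0.   0.   0.36 0.55 0.5  0.03 0.02 0.03]
tool z in chest frame [ 0.0041 -0.0021 -1.    ] yaw 17.835087667319797
```

Emit:
{"api": "step_arm", "payload": {"rows": [[0.0009, -0.0029, 0, 0, 0, 0], [0.0009, -0.0029, 0, 0, 0, 0], [0, 0, 0, 0, 0, 0], [0, 0, 0, 0, 0, 0]]}}

```text
time: 14.28
position: [0.6277, 0.0883, 0.3547]
tool_rot: [0.588, 0.809, 0.0, -0.001]
ft_force: [-0.5, 4.4, -3.0]
grip_width: 0.0641
grip_force: 39.7
```

```bash
python3 g2.py
```

```text
14.575
[-4.4000e-03 -4.2700e-02  3.5480e-01  1.5583e+00  4.9967e+00 -1.3681e+00
  9.1660e-01 -2.0000e-01 -1.9200e-02]
std [0.   0.   0.   0.47 0.67 0.38 0.06 0.02 0.03]
tool z in chest frame [ 0.      0.0011 -1.    ] yaw 17.883215680942484
```

The pull-back holds at 5 N, so the head is through and hooked. I re-centre, press flat and check.

Emit:
{"api": "step_arm", "payload": {"rows": [[0.0048, 0.0015, 0, 0, 0, 0], [0, 0, 0, 0, 0, 0], [-0.0009, 0.0029, 0, 0, 0, 0], [-0.0007, 0.0022, 0, 0, 0, 0], [0, 0, 0, 0, 0, 0], [0, 0, 0, 0, 0, 0]]}}

```text
time: 15.32
position: [0.6314, 0.0937, 0.3548]
tool_rot: [0.589, 0.808, -0.0, 0.0]
ft_force: [0.2, -1.2, -3.1]
grip_width: 0.0639
grip_force: 39.7
```

```bash
python3 g2.py
```

```text
15.625
[ 7.0000e-04 -3.8300e-02  3.5480e-01  5.3200e-02 -2.3181e+00 -3.5164e+00
 -4.0660e-01  7.5700e-02 -5.3500e-02]
std [0.   0.   0.   0.53 0.73 0.37 0.07 0.04 0.04]
tool z in chest frame [ 2.e-04 -8.e-04 -1.e+00] yaw 17.878147302541905
```

Flat, lightly pressed (2 N), and centred. Now I slide down in small steps.

Emit:
{"api": "step_arm", "payload": {"rows": [[0, 0, -0.002, 0, 0, 0], [0, 0, -0.001, 0, 0, 0], [0, 0, -0.001, 0, 0, 0], [0, 0, 0, 0, 0, 0]]}}

```text
time: 16.12
position: [0.6315, 0.0938, 0.3509]
tool_rot: [0.589, 0.808, 0.0, 0.001]
ft_force: [0.9, -4.1, -2.0]
grip_width: 0.0641
grip_force: 39.7
```

Emit:
{"api": "step_arm", "payload": {"rows": [[0, 0, -0.0015, 0, 0, 0], [0, 0, -0.0015, 0, 0, 0], [0, 0, 0, 0, 0, 0]]}}

```text
time: 16.5
position: [0.6315, 0.0938, 0.3477]
tool_rot: [0.589, 0.808, 0.0, 0.001]
ft_force: [2.1, -5.3, -2.1]
grip_width: 0.0634
grip_force: 39.7
```

```bash
python3 g2.py
```

```text
16.8
[ 8.0000e-04 -3.8300e-02  3.4770e-01  6.8420e-01 -5.3251e+00 -1.5447e+00
 -8.5030e-01 -1.0330e-01 -1.6730e-01]
std [0.   0.   0.   0.45 0.23 0.38 0.02 0.02 0.01]
tool z in chest frame [ 7.e-04 -8.e-04 -1.e+00] yaw 17.87110818529203
```

Emit:
{"api": "step_arm", "payload": {"rows": [[0.0002, -0.0006, -0.0015, 0, 0, 0], [0, 0, -0.0015, 0, 0, 0], [0, 0, -0.001, 0, 0, 0], [0, 0, 0, 0, 0, 0]]}}

```text
time: 17.3
position: [0.6314, 0.0936, 0.344]
tool_rot: [0.589, 0.808, 0.0, 0.0]
ft_force: [1.0, -2.6, 1.4]
grip_width: 0.0639
grip_force: 39.7
```

Emit:
{"api": "step_arm", "payload": {"rows": [[0, 0, -0.0015, 0, 0, 0], [0, 0, -0.0015, 0, 0, 0], [0, 0, 0, 0, 0, 0]]}}

```text
time: 17.68
position: [0.6314, 0.0936, 0.3403]
tool_rot: [0.589, 0.808, 0.0, -0.0]
ft_force: [2.3, -2.7, 0.0]
grip_width: 0.0641
grip_force: 39.7
```

```bash
python3 g2.py
```

```text
17.975
[ 7.0000e-04 -3.8500e-02  3.4030e-01  1.6534e+00 -2.7672e+00 -1.3548e+00
 -4.4230e-01 -3.1230e-01 -2.7370e-01]
std [0.   0.   0.   0.41 0.23 0.73 0.01 0.04 0.02]
tool z in chest frame [-1.e-04  4.e-04 -1.e+00] yaw 17.874405101955148
```

Emit:
{"api": "step_arm", "payload": {"rows": [[0, 0, -0.0015, 0, 0, 0], [0, 0, -0.0015, 0, 0, 0], [0, 0, 0, 0, 0, 0]]}}

```text
time: 18.35
position: [0.6313, 0.0935, 0.3378]
tool_rot: [0.589, 0.808, -0.0, -0.0]
ft_force: [1.1, -1.9, 0.4]
grip_width: 0.0637
grip_force: 39.7
```

Emit:
{"api": "step_arm", "payload": {"rows": [[0, 0, -0.001, 0, 0, 0], [0, 0, 0, 0, 0, 0]]}}

```text
time: 18.6
position: [0.6313, 0.0935, 0.3367]
tool_rot: [0.589, 0.808, -0.0, -0.0]
ft_force: [1.6, -1.7, 1.0]
grip_width: 0.0635
grip_force: 39.7
```

Emit:
{"api": "step_arm", "payload": {"rows": [[0, 0, -0.001, 0, 0, 0], [0, 0, 0, 0, 0, 0]]}}

```text
time: 18.85
position: [0.6313, 0.0935, 0.3355]
tool_rot: [0.589, 0.808, -0.0, -0.0]
ft_force: [1.6, -2.3, 0.9]
grip_width: 0.0637
grip_force: 39.7
```

```bash
python3 g2.py
```

```text
19.15
[ 5.0000e-04 -3.8500e-02  3.3560e-01  8.1800e-02 -1.6233e+00  8.4610e-01
 -2.5930e-01 -6.4700e-02 -1.8030e-01]
std [0.   0.   0.   0.5  0.59 0.39 0.04 0.01 0.01]
tool z in chest frame [-4.e-04  2.e-04 -1.e+00] yaw 17.88740271311842
```

Emit:
{"api": "step_arm", "payload": {"rows": [[0, 0, -0.001, 0, 0, 0], [0, 0, 0, 0, 0, 0]]}}

```text
time: 19.4
position: [0.6313, 0.0935, 0.3346]
tool_rot: [0.589, 0.808, -0.0, -0.0]
ft_force: [0.1, -1.0, -0.3]
grip_width: 0.0641
grip_force: 39.7
```

Emit:
{"api": "step_arm", "payload": {"rows": [[0, 0, -0.001, 0, 0, 0], [0, 0, 0, 0, 0, 0]]}}

```text
time: 19.65
position: [0.6313, 0.0935, 0.3336]
tool_rot: [0.589, 0.808, -0.0, -0.0]
ft_force: [1.8, -1.9, 0.4]
grip_width: 0.0638
grip_force: 39.7
```

Emit:
{"api": "step_arm", "payload": {"rows": [[0, 0, -0.0008, 0, 0, 0], [0, 0, 0, 0, 0, 0]]}}

```text
time: 19.9
position: [0.6314, 0.0935, 0.333]
tool_rot: [0.589, 0.808, -0.0, -0.0]
ft_force: [0.2, -0.7, 0.7]
grip_width: 0.0638
grip_force: 39.7
```

Emit:
{"api": "step_arm", "payload": {"rows": [[0, 0, -0.0008, 0, 0, 0], [0, 0, 0, 0, 0, 0]]}}

```text
time: 20.15
position: [0.6314, 0.0935, 0.3327]
tool_rot: [0.589, 0.808, 0.0, 0.0]
ft_force: [0.1, -0.5, 4.5]
grip_width: 0.0639
grip_force: 39.8
```

```bash
python3 g2.py
```

```text
20.45
[ 6.0000e-04 -3.8500e-02  3.3270e-01 -1.3492e+00 -2.2630e-01  5.1615e+00
 -4.7900e-02  2.6030e-01 -8.3500e-02]
std [0.   0.   0.   0.53 0.26 0.55 0.01 0.03 0.02]
tool z in chest frame [ 2.e-04 -0.e+00 -1.e+00] yaw 17.896885450324575
```

Firm stop at the expected home height. I release.

Emit:
{"api": "step_arm", "payload": {"rows": [[0, 0, 0, 0, 0, 0], [0, 0, 0, 0, 0, 0], [0, 0, 0, 0, 0, 0], [0, 0, 0, 0, 0, 0], [0, 0, 0, 0, 0, 0]], "jaw": 0.087}}

```text
time: 21.08
position: [0.6314, 0.0935, 0.332]
tool_rot: [0.589, 0.808, -0.0, -0.0]
ft_force: [0.2, -0.3, 0.6]
grip_width: 0.0864
grip_force: 0.0
```

Emit:
{"api": "step_arm", "payload": {"rows": [[0, 0, 0.01, 0, 0, 0], [0, 0, 0.02, 0, 0, 0], [0, 0, 0.04, 0, 0, 0], [0, 0, 0.04, 0, 0, 0], [0, 0, 0.03, 0, 0, 0], [-0.03, -0.05, 0, 0, 0, 0], [-0.03, -0.05, 0, 0, 0, 0], [-0.03, -0.05, 0, 0, 0, 0], [-0.03, -0.05, 0, 0, 0, 0], [-0.03, -0.05, 0, 0, 0, 0], [0, -0.05, 0, 0, 0, 0], [0, 0, 0, 0, 0, 0]]}}

```text
time: 22.58
position: [0.4812, -0.2098, 0.4732]
tool_rot: [0.591, 0.807, -0.0, 0.002]
ft_force: [0.3, 1.1, -0.1]
grip_width: 0.087
grip_force: 0.0
```

```bash
cat > k.py <<'E'
from h import *
cs=[camera("top") for _ in range(4)]; c=cs[0]; c["depth"]=np.median([k["depth"] for k in cs],0)
th=np.radians(17.82); R=np.array([[np.cos(th),-np.sin(th)],[np.sin(th),np.cos(th)]])
for r in cut_out("caddy","top"):
    P=cloud(c,cv2.dilate(r["region"].astype(np.uint8),np.ones((5,5)))>0); Q=P[(P[:,2]>.176)&(P[:,2]<.198)]; q=(Q[:,:2]-[.619,.13])@R
    k=(abs(q[:,0])<.06)&(abs(q[:,1]+.04)<.06)
    print(r["confidence"],np.round(r["extent"]),k.sum(), np.percentile(np.c_[q,Q[:,2]][k],[1,50,99],axis=0).round(4).tolist() if k.sum()>10 else "")
for l in ("cup_a","pepper_mill","bowl","canister"):
    for r in cut_out(l,"top"): print(l,np.round(r["extent"]))
s=camera("side")["pixels"]
cv2.imwrite("pics/k.png",np.hstack([cv2.resize(c["pixels"][130:310,140:320],(400,400),interpolation=2),cv2.resize(s[150:330,180:360],(400,400),interpolation=2)]))
E
python3 k.py
```

```text
0.73 [324. 286.  26.  28.] 0 
0.72 [215. 177.  38.  39.] 199 [[-0.0521, -0.0791, 0.1762], [-0.0011, -0.0258, 0.1854], [0.036, 0.0002, 0.1967]]
0.64 [256. 161.  24.  34.] 0 
cup_a [258. 158.  23.  30.]
cup_a [247. 256.  18.  19.]
pepper_mill [367. 263.  28.  26.]
bowl [381. 171.  44.  39.]
bowl [216. 175.  40.  42.]
canister [414. 222.  48.  40.]
```

View pics/k.png

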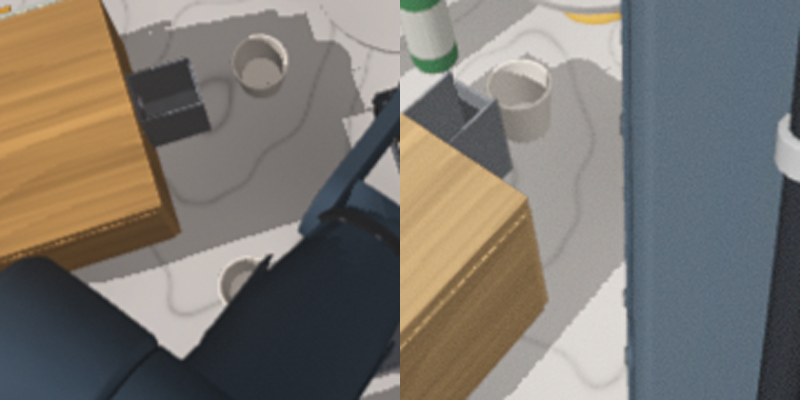

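The caddy hangs flush on the chest's end, upright at about (170, 100) in the left half. Its rim is at 0.185 m (home is 0.187), nothing of the robot touches it, and the bystanders are unmoved.

```bash
python3 -c "from rig import hand_in; print(hand_in())"
```

```text
the job is handed in; nothing more can be done
None
```

The caddy hangs on the stud: it went flat over the head, down to a firm stop and was released upright, with the bystanders left where they were; the job is handed in at about 23 s, but no verdict came back.

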